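Fill the empty slots of the dip carrier with spare copper trays

TASK

The six-slot dip carrier is going to the pickling bath and two of its slots are still empty. Draw two of the spare copper trays straight up by their top rims out of the three-slot stock rack, and lower one gently into each empty slot until it stands on the carrier's floor with both ends in their grooves; soft copper dents, so do not drop or ram them. Leave the third spare in the stock rack, the trays already in the carrier where they are, and the hammer, bowl and jar alone.

Things in the scene. Friction and masses are not known exactly. Their poses are not given: they have to be found in the camera images.
- carrier: dip carrier, fixed: grey plastic rack of six slots, 176 mm (x) by 280 mm (y), walls 90 mm high, floor of three rails 16 mm above its underside, end walls 86 mm high with hand-holes. Origin: middle of the underside. Slots follow along its y, 42 mm apart; trays stand along its x, ends in facing vertical grooves. Four slots are full, two empty, which ones varies
- carrier_slot1 (a point): slot 1 of the carrier from its -y end, full or empty: its middle at floor height, where a standing tray's origin comes; axes as the carrier's. Grooves 14 mm wide (2.5 mm play each side of a rim), 156 mm apart back to back (3 mm play at each tray end), mouths widening over the top 10 mm to 24 and 162 mm
- carrier_slot2 (a point): slot 2 of the carrier from its -y end, full or empty: its middle at floor height, where a standing tray's origin comes; axes as the carrier's. Grooves 14 mm wide (2.5 mm play each side of a rim), 156 mm apart back to back (3 mm play at each tray end), mouths widening over the top 10 mm to 24 and 162 mm
- carrier_slot3 (a point): slot 3 of the carrier from its -y end, full or empty: its middle at floor height, where a standing tray's origin comes; axes as the carrier's. Grooves 14 mm wide (2.5 mm play each side of a rim), 156 mm apart back to back (3 mm play at each tray end), mouths widening over the top 10 mm to 24 and 162 mm
- carrier_slot4 (a point): slot 4 of the carrier from its -y end, full or empty: its middle at floor height, where a standing tray's origin comes; axes as the carrier's. Grooves 14 mm wide (2.5 mm play each side of a rim), 156 mm apart back to back (3 mm play at each tray end), mouths widening over the top 10 mm to 24 and 162 mm
- carrier_slot5 (a point): slot 5 of the carrier from its -y end, full or empty: its middle at floor height, where a standing tray's origin comes; axes as the carrier's. Grooves 14 mm wide (2.5 mm play each side of a rim), 156 mm apart back to back (3 mm play at each tray end), mouths widening over the top 10 mm to 24 and 162 mm
- carrier_slot6 (a point): slot 6 of the carrier from its -y end, full or empty: its middle at floor height, where a standing tray's origin comes; axes as the carrier's. Grooves 14 mm wide (2.5 mm play each side of a rim), 156 mm apart back to back (3 mm play at each tray end), mouths widening over the top 10 mm to 24 and 162 mm
- stock: stock rack, fixed: wooden rack of three slots, all holding spares, 176 mm (x) by 154 mm (y), end boards 50 mm high; left or right of the carrier. Origin: middle of the underside. Slots, 42 mm apart along its y, floor (16 mm), walls (90 mm) and grooves as the carrier's, so a standing tray's top rim is 126 mm up in both, 36 mm proud of the walls
- tray1: flat copper tray on edge, all seven alike: 150 mm long (its x), 110 mm tall (its z), 3 mm sheet with a rolled rim 9 mm thick (its y) all round, chased rings up to 6 mm thick in mid-sheet; 0.25 to 0.5 kg. Origin: middle of the underside of its bottom rim; its top rim is 110 mm above. Stands in the carrier from the start, in any slot.
- tray2: flat copper tray on edge, all seven alike: 150 mm long (its x), 110 mm tall (its z), 3 mm sheet with a rolled rim 9 mm thick (its y) all round, chased rings up to 6 mm thick in mid-sheet; 0.25 to 0.5 kg. Origin: middle of the underside of its bottom rim; its top rim is 110 mm above. Stands in the carrier from the start, in any slot.
- tray3: flat copper tray on edge, all seven alike: 150 mm long (its x), 110 mm tall (its z), 3 mm sheet with a rolled rim 9 mm thick (its y) all round, chased rings up to 6 mm thick in mid-sheet; 0.25 to 0.5 kg. Origin: middle of the underside of its bottom rim; its top rim is 110 mm above. Stands in the carrier from the start, in any slot.
- tray4: flat copper tray on edge, all seven alike: 150 mm long (its x), 110 mm tall (its z), 3 mm sheet with a rolled rim 9 mm thick (its y) all round, chased rings up to 6 mm thick in mid-sheet; 0.25 to 0.5 kg. Origin: middle of the underside of its bottom rim; its top rim is 110 mm above. Stands in the carrier from the start, in any slot.
- spare1: flat copper tray on edge, all seven alike: 150 mm long (its x), 110 mm tall (its z), 3 mm sheet with a rolled rim 9 mm thick (its y) all round, chased rings up to 6 mm thick in mid-sheet; 0.25 to 0.5 kg. Origin: middle of the underside of its bottom rim; its top rim is 110 mm above. A spare, standing in the stock rack.
- spare2: flat copper tray on edge, all seven alike: 150 mm long (its x), 110 mm tall (its z), 3 mm sheet with a rolled rim 9 mm thick (its y) all round, chased rings up to 6 mm thick in mid-sheet; 0.25 to 0.5 kg. Origin: middle of the underside of its bottom rim; its top rim is 110 mm above. A spare, standing in the stock rack.
- spare3: flat copper tray on edge, all seven alike: 150 mm long (its x), 110 mm tall (its z), 3 mm sheet with a rolled rim 9 mm thick (its y) all round, chased rings up to 6 mm thick in mid-sheet; 0.25 to 0.5 kg. Origin: middle of the underside of its bottom rim; its top rim is 110 mm above. A spare, standing in the stock rack.
- hammer: bystander: hammer 260 mm long lying on the table
- bowl: bystander: copper bowl 110 mm across, 50 mm high
- jar: bystander: glass jar 72 mm across, 100 mm high

How it is judged:
By the outcome, as a careful person would: the job done as asked, in the order asked, and still so for the second after the job is handed in, with the robot touching nothing.
It also fails if it takes over 59 s, if anything falls off the work surface, if the arm or the gripper's body presses on something with over 40 N, if the wrist force passes 120 N, or if a joint passes its speed limit or range.

ROBOT

A 7-joint arm with a two-finger parallel gripper is mounted at the origin on the work surface. World frame = base frame: x ahead of the robot, y to its left, z up, the work surface at z = 0. Lengths are in m, angles in rad, forces in N, time in s.
With the tool pointing down it reaches from about 0.4 to 0.85 m from the base axis. Payload 10.4 kg.
Tool frame: the origin (TCP) lies at the very end of the fingers, on their centre line; the grasp point (between the pads) lies 19 mm behind it (manip.grip_point_offset is the distance from the TCP to the grasp point, in m); z points along the fingers, y is the line along which they close (so a half turn about z gives the same grasp; the last joint's range is limited). The gripper opens to 85 mm and grips with 20 to 120 N. Pads are 22 mm wide; open, the fingers measure 114 mm over their backs; the gripper's body (76 mm by 85 mm) begins 54 mm behind the grasp point. The pads swing forward as they close: fully open they stand 13 mm farther back than shut.
Start: joints at [-1.334, 0.332, -0.065, 1.46, 0.022, 1.35, -0.088], TCP at [0.161, 0.604, 0.231] pointing down, gripper open.
Joint ranges: [-2.6, 2.6], [-0.5, 2.12], [-1.47, 1.34], [0.16, 2.42], [-1.27, 4.41], [0.06, 2.06], [-2.6, 2.6]. Speed limits (rad/s): [2.22, 2.22, 2.79, 2.79, 3.14, 3.14, 3.14].

INTERFACE

Orientations are given as a unit quaternion [x, y, z, w].
In Python, from workcell import manip gives the robot as it stands. The module is installed in compiled form; this text tells all that it offers.
- The arm moves only by the tool step_arm, never from a script. Its argument "moves" is a list of rows, each a list of 7 numbers: the closure, from 0 (fully open) to 1 (shut), then the shift along the world's x, y, z in mm, then the turn, a rotation vector about the world's x, y, z in rad. In form: [[grip, tx, ty, tz, ax, ay, az], ...]. A call has 1 to 10 rows; each row is the pose to reach, as a shift and turn from the pose commanded when the call began; what a row does not reach only later rows make up. A row lasts 1/10 s, in which the tool goes at most 50 mm and 8.59 degrees, less where a joint would pass 70% of its speed; a pose out of reach is approached as far as the arm can. A call with a gripper value outside its range is refused whole. The fingers move at their own pace and stop on an object; "grip_force" is the grip in N (left out, the last holds). Time passes only in rows, so rows that repeat a pose let the fingers close. It gives the time, the measured TCP pose, the force, the opening and the grip force at its end, in the units of the state.
- manip.get_obs(): the state, without advancing time (a new reading comes with each control period).
- manip.camera(name): name is "scene" or "side" or "wrist"; returns a dict with "image" (420x560x3 uint8, blue, green, red), "K" (3x3 intrinsics, pixels), "rvec" (rotation vector, rad) and "tvec" (3), from world to camera coordinates, as OpenCV has them; the wrist camera has in their place "mount" (4x4, takes a point from camera to tool coordinates, whose origin is the TCP and whose axes are the flange's). Camera axes: x right, y down, z forward; pixel columns grow to the right and rows downward; lengths in m; the calibration is good to about 2 mm. The wrist camera is an equidistant fisheye: a pixel r from the principal point sees the ray r / f radians off the axis. A picture is of the moment at which its call begins: read the wrist's pose just before it. There is no depth.
- manip.hand_in(): hands the job in; it is judged then, once.
The state is a dict: "clock": time; "joint_pos": joint angles; "joint_velocities": joint speeds; "tau": joint torques, N m; "position": TCP position; "ee_rot": TCP orientation; "ft_force": force on the tool from outside, world axes, zero at the start; "torque": the same for the moment, N m; "grip_width": opening from 0.0 (shut) to 1.0 (fully open); "grasp_force": force on a finger pad.
Only numpy, scipy, OpenCV 4.12 (cv2) and the standard library are available. Lean on these libraries where they do the work, as an engineer would, in place of code of your own. Each camera call takes 0.05 s, during which the arm holds its last target. There are 200 camera calls.

## Working session

There is one attempt and no reset: what is moved stays moved. The work goes in short steps, Python scripts to look and compute and a tool call to move; the robot and the scene stay as the last step left them, time stands still between calls to the robot, and variables do not carry over. Pictures are saved under pics/ and viewed, at most 10 in all, crops included, and the job is handed in when it is done.

Besides the shell and the picture viewer there is one more tool, called by a JSON object that holds its "method" and its "body". step_arm: Moves the arm, as the interface text tells. Its arguments: {"type":"object","properties":{"moves":{"type":"array","items":{"type":"array","items":{"type":"number"}}},"grip_force":{"type":"number"}},"required":["moves"]}

```bash
mkdir -p pics; python3 - <<'E'
from workcell import manip
import cv2,numpy as np
o=manip.get_obs();print({k:np.round(v,3) for k,v in o.items()})
for n in("scene","side","wrist"):
    c=manip.camera(n);cv2.imwrite(f"pics/{n}0.png",c["image"])
    print(n,{k:np.round(v,4).tolist() for k,v in c.items() if k!="image"})
a=cv2.imread("pics/scene0.png");print(a.shape)
E
```

```text
{'clock': np.float64(0.0), 'joint_pos': array([-1.334,  0.333, -0.065,  1.461,  0.022,  1.35 , -0.089]), 'joint_velocities': array([ 0.   ,  0.001, -0.   , -0.003, -0.   , -0.   ,  0.001]), 'tau': array([ 0.0000e+00, -6.2544e+01,  5.0000e-02, -3.9163e+01,  1.6000e-02,
        1.0000e-02,  0.0000e+00]), 'position': array([0.16 , 0.604, 0.231]), 'ee_rot': array([ 0.13 ,  0.992, -0.001, -0.   ]), 'ft_force': array([ 0.151, -0.288,  0.259]), 'torque': array([0.027, 0.065, 0.015]), 'grasp_force': np.float64(0.0), 'grip_width': np.float64(1.0)}
scene {'K': [[450.544, 0.0, 275.4792], [0.0, 450.544, 213.5656], [0.0, 0.0, 1.0]], 'rvec': [0.7787, 2.7994, -0.7732], 'tvec': [0.4844, -0.1694, 1.1568]}
side {'K': [[463.3207, 0.0, 280.1477], [0.0, 463.3207, 207.0774], [0.0, 0.0, 1.0]], 'rvec': [2.3627, -0.0159, 0.018], 'tvec': [-0.5304, -0.0148, 1.0779]}
wrist {'K': [[325.1923, 0.0, 280.0665], [0.0, 325.1923, 209.2117], [0.0, 0.0, 1.0]], 'mount': [[0.0012, -0.9631, -0.2692, 0.0675], [1.0, 0.0012, 0.0005, 0.0001], [-0.0002, -0.2692, 0.9631, -0.1443], [0.0, 0.0, 0.0, 1.0]]}
(420, 560, 3)
```

View pics/scene0.png

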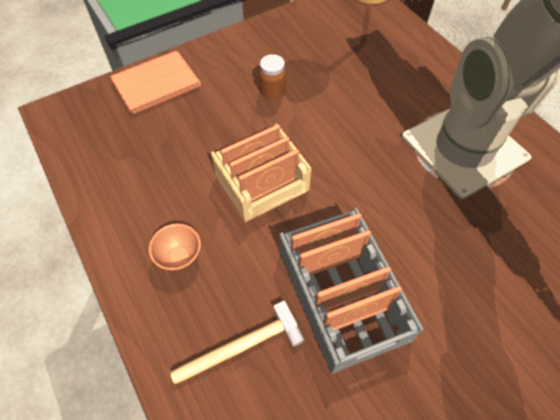

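View pics/side0.png

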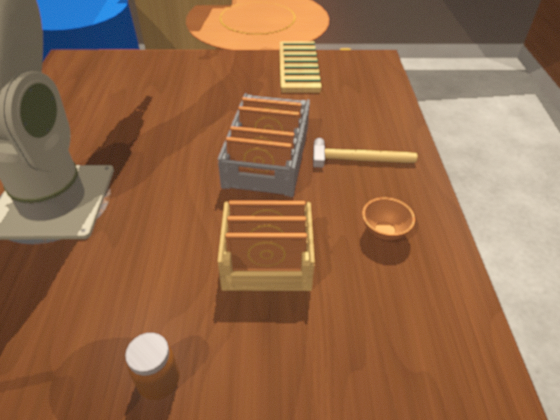

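The side view shows the stock near (267,245) and the carrier near (265,145), with robot +y pointing up the image. I'll enlarge both to read pixels.

```bash
python3 - <<'E'
import cv2,numpy as np
a=cv2.imread("pics/side0.png")
def crop(a,u0,u1,v0,v1,s,st):
    c=cv2.resize(a[v0:v1,u0:u1],None,fx=s,fy=s,interpolation=cv2.INTER_CUBIC)
    for u in range(u0,u1,st): cv2.putText(c,str(u),((u-u0)*s,10),0,.35,(255,255,255),1);cv2.line(c,((u-u0)*s,0),((u-u0)*s,600),(255,255,0),1) if (u%st==0) else 0
    for v in range(v0,v1,st): cv2.putText(c,str(v),(0,(v-v0)*s+4),0,.35,(255,255,255),1);cv2.line(c,(0,(v-v0)*s),(900,(v-v0)*s),(255,255,0),1)
    return c
cv2.imwrite("pics/c1.png",np.hstack([crop(a,215,315,85,195,4,10)[:440,:400],np.vstack([crop(a,215,315,190,300,4,10)])[:440,:400]]))
b=cv2.imread("pics/scene0.png")
cv2.imwrite("pics/c2.png",np.hstack([crop(b,275,425,205,370,3,10)[:480,:450],crop(b,208,318,120,220,3,10)[:300].copy().__class__((0,)) if 0 else np.vstack([crop(b,208,318,120,220,3,10),np.zeros((180,330,3),np.uint8)])]))
E
```

```text
(no output)
```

View pics/c1.png

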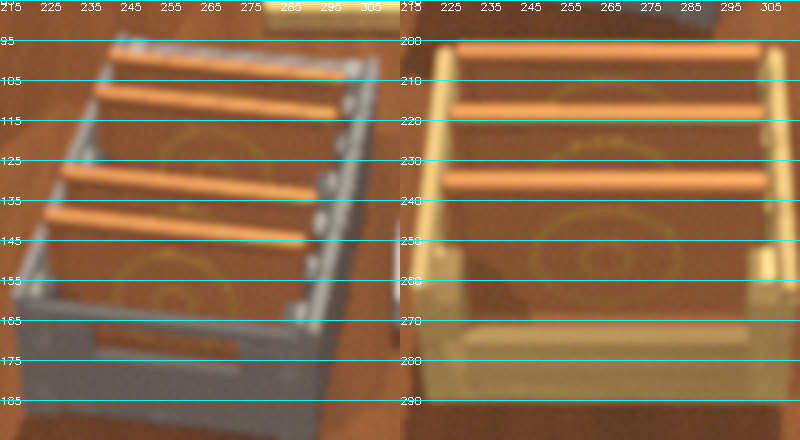

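View pics/c2.png

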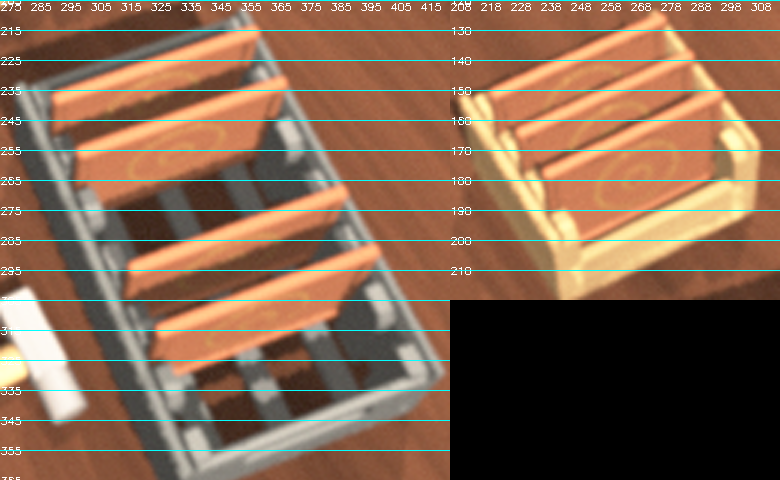

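Carrier slots 1, 2, 4 and 5 are full, so 3 and 6 are empty. Next I'll back-project the rim ends I read.

```bash
cat > h.py <<'E'
import cv2,numpy as np
from workcell import manip
from scipy.spatial.transform import Rotation as R
CAL={"scene":([450.544,275.4792,213.5656],[0.7787,2.7994,-0.7732],[0.4844,-0.1694,1.1568]),
"side":([463.3207,280.1477,207.0774],[2.3627,-0.0159,0.018],[-0.5304,-0.0148,1.0779])}
def bp(n,p,z):
    (f,cx,cy),r,t=CAL[n];M=R.from_rotvec(r).as_matrix();d=M.T@[(p[0]-cx)/f,(p[1]-cy)/f,1];c=-M.T@np.array(t)
    return c+d*(z-c[2])/d[2]
E
python3 - <<'E'
from h import *
S={"S3":((229.2,202.5),(305,202.5)),"S2":((228.2,217.7),(305.7,217.7)),"S1":((225.7,235),(306.7,235)),
"C5":((242.5,98.7),(300.7,103.7)),"C4":((239.2,107.5),(299.2,113.2)),"C2":((230.7,127.5),(293.7,133.5)),"C1":((226.5,138.2),(291.2,145))}
C={"C1":((361,216),(292.7,237.7)),"C2":((370.7,232.3),(301,255.7)),"C4":((390.7,268.3),(317.7,293.3)),"C5":((401.7,288),(327.3,314.3)),
"S1":((279.3,125.7),(223.7,151)),"S2":((288.7,139.7),(230.7,164)),"S3":((298,152.3),(239,177.3))}
for n,D in(("side",S),("scene",C)):
  for k in sorted(D):
    a,b=[bp(n,p,.125)[:2] for p in D[k]];d=b-a
    print(n,k,np.round((a+b)/2*1000,1),"len %.0f yaw %.1f"%(np.hypot(*d)*1000,np.degrees(np.arctan2(d[1],d[0]))))
o=manip.get_obs();print(R.from_quat(o["ee_rot"]).as_matrix().round(2))
E
```

```text
side C1 [482.2  57.9] len 148 yaw -10.0
side C2 [489.3  99.6] len 147 yaw -9.4
side C4 [505.4 181.7] len 148 yaw -9.8
side C5 [511.5 222. ] len 147 yaw -9.1
side S1 [ 500.4 -219.9] len 147 yaw -0.5
side S2 [ 501.6 -176.7] len 146 yaw -0.5
side S3 [ 501.8 -136. ] len 148 yaw -0.5
scene C1 [480.5  61.9] len 147 yaw -11.6
scene C2 [487.  102.6] len 148 yaw -11.0
scene C4 [501.7 183.3] len 149 yaw -11.6
scene C5 [509.1 225. ] len 149 yaw -11.5
scene S1 [ 496.5 -215.1] len 143 yaw -0.4
scene S2 [ 500.1 -172. ] len 144 yaw -3.1
scene S3 [ 501.5 -131.2] len 144 yaw -3.3
[[-0.97  0.26 -0.  ]
 [ 0.26  0.97 -0.  ]
 [-0.   -0.   -1.  ]]
```

{"method": "step_arm", "body": {"moves": [[0, 40, -30, 10, 0, 0, 0.02], [0, 80, -60, 25, 0, 0, 0.04], [0, 115, -95, 35, 0, 0, 0.06], [0, 150, -130, 50, 0, 0, 0.08], [0, 185, -165, 60, 0, 0, 0.085], [0, 215, -205, 60, 0, 0, 0.085], [0, 245, -245, 60, 0, 0, 0.085], [0, 270, -285, 60, 0, 0, 0.085], [0, 290, -330, 60, 0, 0, 0.085], [0, 310, -370, 60, 0, 0, 0.085]]}}

```text
clock: 1.15
position: [0.4712, 0.2316, 0.2912]
ee_rot: [0.088, 0.996, -0.0, -0.0]
ft_force: [0.4, -0.1, -0.2]
grip_width: 1.002
grasp_force: 0.0
```

{"method": "step_arm", "body": {"moves": [[0.3, 15, -45, 0, 0, 0, 0], [0.6, 25, -95, 0, 0, 0, 0], [0.72, 25, -95, 0, 0, 0, 0], [0.72, 25, -95, 0, 0, 0, 0], [0.72, 25, -95, 0, 0, 0, 0]]}}

```text
clock: 1.65
position: [0.4951, 0.1403, 0.2912]
ee_rot: [0.087, 0.996, 0.0, -0.0]
ft_force: [0.0, 0.9, 0.8]
grip_width: 0.277
grasp_force: 0.0
```

```bash
python3 - <<'E'
from h import *
o=manip.get_obs();c=manip.camera("wrist");cv2.imwrite("pics/w1.png",c["image"])
np.savez("w1.npz",p=o["position"],q=o["ee_rot"],K=c["K"],m=c["mount"]);print(o["position"],o["ee_rot"],o["grip_width"],o["clock"])
E
```

```text
[0.49513782 0.14028521 0.2911547 ] [ 8.65210516e-02  9.96249981e-01  1.59670161e-04 -2.40752734e-04] 0.27733609570769147 1.65
```

View pics/w1.png

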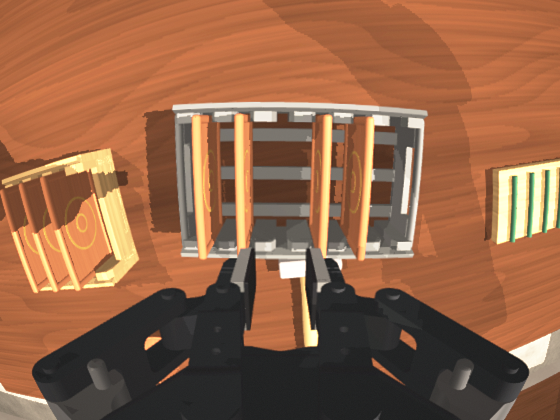

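Wrist view confirms slots 3 and 6 are empty: trays at columns 202, 243, 324 and 364, gaps at about 283 and 400.

```bash
python3 - <<'E'
import cv2
a=cv2.imread("pics/w1.png")[95:275,168:434]
c=cv2.resize(a,None,fx=3,fy=3,interpolation=cv2.INTER_CUBIC)
cv2.imwrite("pics/w1c.png",c)
E
```

```text
(no output)
```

View pics/w1c.png

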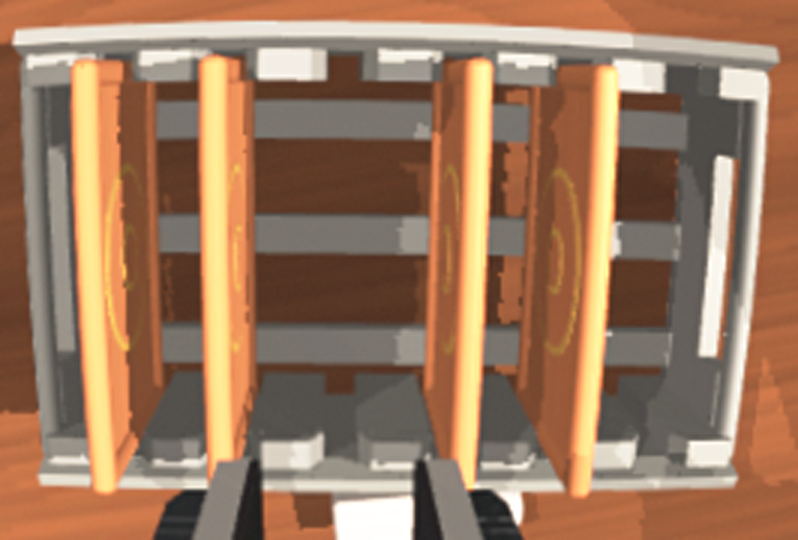

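```bash
cat >> h.py <<'E'
def wp(f,px,z):
    D=np.load(f);K=D["K"];T=np.eye(4);T[:3,:3]=R.from_quat(D["q"]).as_matrix();T[:3,3]=D["p"];T=T@D["m"]
    v=(np.array(px,float)-K[:2,2])/K[0,0];r=np.hypot(*v);d=T[:3,:3]@np.r_[v/r*np.sin(r),np.cos(r)]
    return T[:3,3]+d*(z-T[2,3])/d[2]
E
python3 - <<'E'
from h import *
g=lambda x,y,z:wp("w1.npz",(168+x/3,95+y/3),z)[:2]*1000
def line(n,a,b,z):
    a,b=g(*a,z),g(*b,z);d=b-a;print(n,((a+b)/2).round(1),"len %.0f yaw %.1f"%(np.hypot(*d),np.degrees(np.arctan2(d[1],d[0]))))
line("g3",(347,65),(342,445),.09);line("g6",(692,75),(662,450),.09)
for n,a,b in(("T1",(85,60),(106,490)),("T2",(213,57),(223,480)),("T4",(480,60),(462,487)),("T5",(606,67),(580,495))):line(n,a,b,.125)
c=[g(*p,.09) for p in((15,30),(777,48),(737,485),(40,485))];print(np.round(c,1),np.mean(c,0))
for i in range(4):d=c[(i+1)%4]-c[i];print("%.0f %.1f"%(np.hypot(*d),np.degrees(np.arctan2(d[1],d[0]))))
g2=lambda x,y:wp("w1.npz",(x,y),.125)[:2]*1000
E
```

```text
g3 [494.5 143.7] len 141 yaw -10.5
g6 [517.6 268.2] len 146 yaw -10.2
T1 [480.5  60.8] len 148 yaw -10.3
T2 [485.7 102.5] len 143 yaw -10.1
T4 [501.8 184.7] len 145 yaw -10.5
T5 [511.3 225.9] len 148 yaw -9.9
[[388.3  41.4]
 [439.2 317.5]
 [611.7 287.4]
 [561.5   9.1]] [500.1931907  163.83642819]
281 79.6
175 -9.9
283 -100.2
176 169.4
```

{"method": "step_arm", "body": {"moves": [[0.72, 0, -45, 0, 0, 0, 0.03], [0.72, 0, -90, 0, 0, 0, 0.06], [0.72, 0, -135, 0, 0, 0, 0.09], [0.72, 0, -180, 0, 0, 0, 0.12], [0.72, 0, -225, 0, 0, 0, 0.15], [0.72, 0, -270, 0, 0, 0, 0.15], [0.72, 5, -300, 0, 0, 0, 0.15], [0.72, 5, -316, 0, 0, 0, 0.15], [0.72, 5, -316, 0, 0, 0, 0.15], [0.72, 5, -316, 0, 0, 0, 0.15]]}}

```text
clock: 2.7
position: [0.501, -0.1755, 0.2911]
ee_rot: [0.012, 1.0, 0.0, -0.0]
ft_force: [0.1, 0.1, 0.4]
grip_width: 0.282
grasp_force: 0.0
```

```bash
python3 - <<'E'
from h import *
o=manip.get_obs();c=manip.camera("wrist");cv2.imwrite("pics/w2.png",c["image"])
np.savez("w2.npz",p=o["position"],q=o["ee_rot"],K=c["K"],m=c["mount"]);print(o["position"],o["ee_rot"],o["ft_force"])
cv2.imwrite("pics/w2c.png",cv2.resize(c["image"][90:275,190:410],None,fx=3,fy=3,interpolation=cv2.INTER_CUBIC))
E
```

```text
[ 0.50096517 -0.17547264  0.29108738] [ 1.15899244e-02  9.99932791e-01  1.36484572e-04 -2.62828808e-04] [0.12346576 0.14178594 0.41077614]
```

View pics/w2c.png

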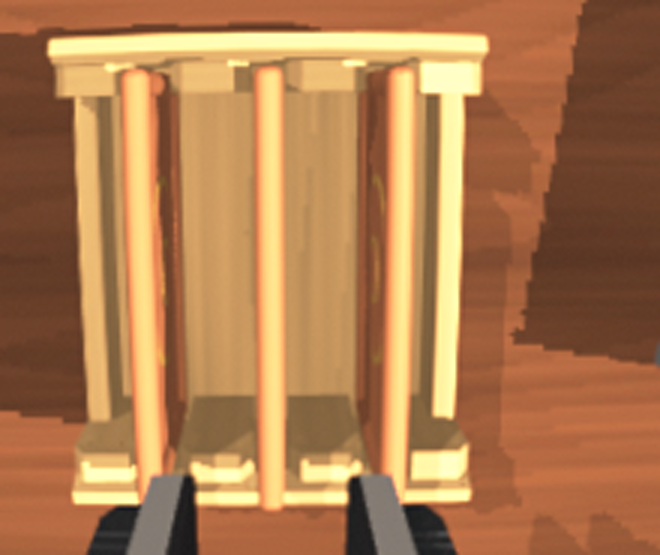

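```bash
python3 - <<'E'
from h import *
g=lambda x,y,z:wp("w2.npz",(190+x/3,90+y/3),z)[:2]*1000
for n,a,b in(("S1",(135,72),(150,470)),("S2",(270,68),(272,508)),("S3",(400,70),(397,470))):
    a,b=g(*a,.125),g(*b,.125);d=b-a;print(n,a.round(1),b.round(1),"len %.0f yaw %.1f"%(np.hypot(*d),np.degrees(np.arctan2(d[1],d[0]))))
c=[g(*p,.09) for p in((50,42),(488,40),(470,500),(73,503))];print(np.round(c,1),np.mean(c,0))
for i in range(4):d=c[(i+1)%4]-c[i];print("%.0f %.1f"%(np.hypot(*d),np.degrees(np.arctan2(d[1],d[0]))))
E
```

```text
S1 [ 425.6 -216.4] [ 559.4 -218. ] len 134 yaw -0.7
S2 [ 425.8 -173.7] [ 574.4 -176.3] len 149 yaw -1.0
S3 [ 426.8 -132.7] [ 561.3 -132.9] len 134 yaw -0.1
[[ 412.1 -251.4]
 [ 414.8  -96.3]
 [ 589.5  -99. ]
 [ 587.3 -254.5]] [ 500.93630556 -175.2922675 ]
155 89.0
175 -0.9
156 -90.8
175 179.0
```

{"method": "step_arm", "body": {"moves": [[0.72, 0, 42.5, -20, 0, 0, 0.005], [0.72, 0, 42.5, -60, 0, 0, 0.005], [0.72, 0, 42.5, -100, 0, 0, 0.005], [0.72, 0, 42.5, -130, 0, 0, 0.005], [0.72, 0, 42.5, -150, 0, 0, 0.005], [0.72, 0, 42.5, -165, 0, 0, 0.005], [0.72, 0, 42.5, -178, 0, 0, 0.005], [0.72, 0, 42.5, -186, 0, 0, 0.005], [0.72, 0, 42.5, -190, 0, 0, 0.005], [0.72, 0, 42.5, -190, 0, 0, 0.005]]}}

```text
clock: 3.75
position: [0.5006, -0.1342, 0.1013]
ee_rot: [0.01, 1.0, 0.0, -0.0]
ft_force: [-0.6, 0.5, 0.6]
grip_width: 0.277
grasp_force: 0.0
```

{"method": "step_arm", "body": {"grip_force": 40, "moves": [[0.8, 0, 0, 0, 0, 0, 0], [0.85, 0, 0, 0, 0, 0, 0], [0.9, 0, 0, 0, 0, 0, 0], [1, 0, 0, 0, 0, 0, 0], [1, 0, 0, 0, 0, 0, 0], [1, 0, 0, 0, 0, 0, 0]]}}

```text
clock: 4.35
position: [0.5009, -0.1345, 0.102]
ee_rot: [0.01, 1.0, 0.0, 0.0]
ft_force: [-0.4, 0.5, 5.0]
grip_width: 0.097
grasp_force: 39.9
```

{"method": "step_arm", "body": {"grip_force": 60, "moves": [[1, 0, 0, 0, 0, 0, 0], [1, 0, 0, 3, 0, 0, 0], [1, 0, 0, 10, 0, 0, 0], [1, 0, 0, 20, 0, 0, 0], [1, 0, 0, 35, 0, 0, 0], [1, 0, 0, 55, 0, 0, 0], [1, 0, 0, 80, 0, 0, 0], [1, 0, 0, 105, 0, 0, 0], [1, 0, 0, 130, 0, 0, 0], [1, 0, 0, 150, 0, 0, 0]]}}

```text
clock: 5.35
position: [0.5006, -0.1347, 0.2535]
ee_rot: [0.01, 1.0, 0.0, 0.001]
ft_force: [0.1, 0.4, -2.6]
grip_width: 0.087
grasp_force: 58.5
```

{"method": "step_arm", "body": {"moves": [[1, 0, 15, 0, 0, 0, -0.01], [1, 0, 45, 0, 0, 0, -0.03], [1, -1, 80, 0, 0, 0, -0.05], [1, -2, 115, 0, 0, 0, -0.07], [1, -3, 150, 0, 0, 0, -0.09], [1, -4, 185, 0, 0, 0, -0.11], [1, -4, 220, 0, 0, 0, -0.13], [1, -4, 250, 0, 0, 0, -0.15], [1, -4, 270, 0, 0, 0, -0.158], [1, -4, 277.5, 0, 0, 0, -0.158]]}}

```text
clock: 6.35
position: [0.4961, 0.1453, 0.2517]
ee_rot: [0.087, 0.996, 0.0, 0.0]
ft_force: [-0.4, -1.5, -2.3]
grip_width: 0.093
grasp_force: 58.5
```

{"method": "step_arm", "body": {"moves": [[1, 0, 0, 0, 0, 0, 0], [1, 0, 0, 0, 0, 0, 0], [1, 0, 0, 0, 0, 0, 0], [1, 0, 0, -8, 0, 0, 0], [1, 0, 0, -8, 0, 0, 0], [1, 0, 0, -8, 0, 0, 0]]}}

```text
clock: 6.95
position: [0.4964, 0.1426, 0.243]
ee_rot: [0.089, 0.996, -0.0, -0.0]
ft_force: [0.2, 0.2, -2.4]
grip_width: 0.089
grasp_force: 58.5
```

```bash
python3 - <<'E'
from h import *
o=manip.get_obs();print(o["position"],o["ee_rot"],o["ft_force"])
c=manip.camera("wrist")["image"];d=manip.camera("side")["image"]
A=cv2.resize(c[60:300,165:435],(540,480),interpolation=cv2.INTER_CUBIC)
B=cv2.resize(d[60:200,215:315][:, :],(260,364),interpolation=cv2.INTER_CUBIC)
B=np.vstack([B,np.zeros((116,260,3),np.uint8)])
cv2.imwrite("pics/p3.png",np.hstack([A,B]))
E
```

```text
[0.49635688 0.1426481  0.24295279] [ 8.90130252e-02  9.96030390e-01 -1.77065640e-04 -3.35922988e-04] [ 0.21264836  0.21555019 -2.35289264]
```

View pics/p3.png

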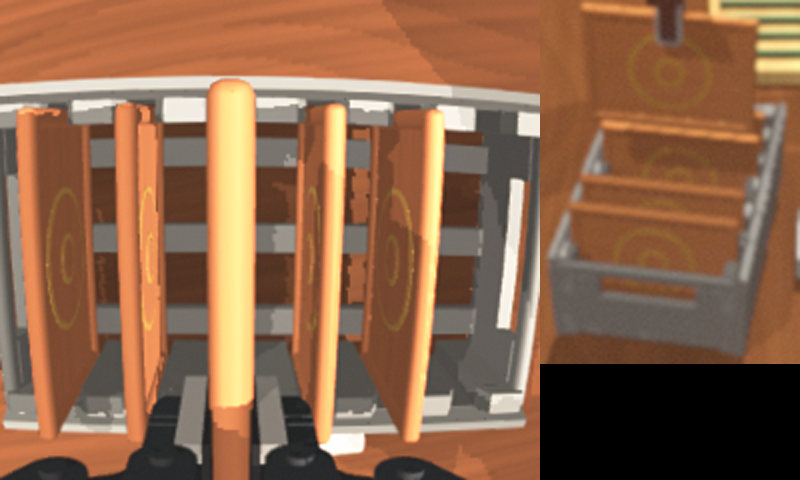

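{"method": "step_arm", "body": {"moves": [[1, 0, 0.5, -12, 0, 0, 0], [1, 0, 0.5, -30, 0, 0, 0], [1, 0, 0.5, -48, 0, 0, 0], [1, 0, 0.5, -60, 0, 0, 0], [1, 0, 0.5, -67, 0, 0, 0], [1, 0, 0.5, -72, 0, 0, 0], [1, 0, 0.5, -77, 0, 0, 0], [1, 0, 0.5, -82, 0, 0, 0], [1, 0, 0.5, -86, 0, 0, 0], [1, 0, 0.5, -90, 0, 0, 0]]}}

```text
clock: 8.05
position: [0.4967, 0.1436, 0.1532]
ee_rot: [0.089, 0.996, 0.0, 0.0]
ft_force: [0.0, -0.1, -2.9]
grip_width: 0.091
grasp_force: 58.5
```

{"method": "step_arm", "body": {"moves": [[1, 0, 0, -8, 0, 0, 0], [1, 0, 0, -16, 0, 0, 0], [1, 0, 0, -24, 0, 0, 0], [1, 0, 0, -31, 0, 0, 0], [1, 0, 0, -37, 0, 0, 0], [1, 0, 0, -41, 0, 0, 0], [1, 0, 0, -44, 0, 0, 0], [1, 0, 0, -46, 0, 0, 0], [1, 0, 0, -47.5, 0, 0, 0], [1, 0, 0, -48.5, 0, 0, 0]]}}

```text
clock: 9.05
position: [0.4966, 0.1436, 0.1049]
ee_rot: [0.089, 0.996, 0.0, 0.0]
ft_force: [0.0, 0.1, -2.9]
grip_width: 0.094
grasp_force: 58.5
```

{"method": "step_arm", "body": {"moves": [[1, 0, 0, -0.5, 0, 0, 0], [1, 0, 0, -1, 0, 0, 0], [1, 0, 0, -1.5, 0, 0, 0], [1, 0, 0, -2, 0, 0, 0]]}}

```text
clock: 9.45
position: [0.4966, 0.1436, 0.1029]
ee_rot: [0.089, 0.996, 0.0, 0.0]
ft_force: [0.6, -0.1, -2.9]
grip_width: 0.089
grasp_force: 58.5
```

{"method": "step_arm", "body": {"moves": [[1, 0, 0, -0.5, 0, 0, 0], [1, 0, 0, -1, 0, 0, 0], [1, 0, 0, -1.3, 0, 0, 0], [1, 0, 0, -1.3, 0, 0, 0]]}}

```text
clock: 9.85
position: [0.4966, 0.1438, 0.102]
ee_rot: [0.089, 0.996, 0.0, 0.0]
ft_force: [-3.4, 0.2, 4.9]
grip_width: 0.089
grasp_force: 59.5
```

{"method": "step_arm", "body": {"moves": [[0.85, 0, 0, 0, 0, 0, 0], [0.78, 0, 0, 0, 0, 0, 0], [0.72, 0, 0, 0, 0, 0, 0], [0.72, 0, 0, 0, 0, 0, 0], [0.72, 0, 0, 5, 0, 0, 0], [0.72, 0, 0, 25, 0, 0, 0], [0.72, 0, 0, 55, 0, 0, 0], [0.72, 0, 0, 90, 0, 0, 0], [0.72, 0, 0, 120, 0, 0, 0]]}}

```text
clock: 10.75
position: [0.4967, 0.1435, 0.2236]
ee_rot: [0.089, 0.996, 0.0, 0.0]
ft_force: [1.4, -0.4, -0.6]
grip_width: 0.283
grasp_force: 0.0
```

{"method": "step_arm", "body": {"moves": [[0.72, 0, -30, 10, 0, 0, 0.02], [0.72, 1, -75, 10, 0, 0, 0.04], [0.72, 2, -120, 10, 0, 0, 0.06], [0.72, 3, -165, 10, 0, 0, 0.09], [0.72, 4, -210, 10, 0, 0, 0.12], [0.72, 4, -250, 10, 0, 0, 0.15], [0.72, 4, -285, 10, 0, 0, 0.158], [0.72, 4, -308, 5, 0, 0, 0.158], [0.72, 4, -318.5, 0, 0, 0, 0.158], [0.72, 4, -318.5, 0, 0, 0, 0.158]]}}

```text
clock: 11.75
position: [0.5, -0.1758, 0.221]
ee_rot: [0.011, 1.0, -0.0, -0.001]
ft_force: [-0.2, 0.0, -0.5]
grip_width: 0.281
grasp_force: 0.0
```

{"method": "step_arm", "body": {"moves": [[0.72, 0, 0, 0, 0, 0, 0], [0.72, 0, 0, -15, 0, 0, 0], [0.72, 0, 0, -45, 0, 0, 0], [0.72, 0, 0, -75, 0, 0, 0], [0.72, 0, 0, -95, 0, 0, 0], [0.72, 0, 0, -108, 0, 0, 0], [0.72, 0, 0, -116, 0, 0, 0], [0.72, 0, 0, -120, 0, 0, 0], [0.72, 0, 0, -120, 0, 0, 0]]}}

```text
clock: 12.65
position: [0.5008, -0.1747, 0.1018]
ee_rot: [0.01, 1.0, 0.0, 0.0]
ft_force: [0.3, 0.2, 0.0]
grip_width: 0.279
grasp_force: 0.0
```

{"method": "step_arm", "body": {"grip_force": 60, "moves": [[0.8, 0, 0, 0, 0, 0, 0], [0.85, 0, 0, 0, 0, 0, 0], [0.9, 0, 0, 0, 0, 0, 0], [1, 0, 0, 0, 0, 0, 0], [1, 0, 0, 0, 0, 0, 0], [1, 0, 0, 0, 0, 0, 0], [1, 0, 0, 0, 0, 0, 0]]}}

```text
clock: 13.35
position: [0.5009, -0.1753, 0.1023]
ee_rot: [0.01, 1.0, -0.0, 0.001]
ft_force: [-1.2, -1.0, 6.3]
grip_width: 0.094
grasp_force: 58.8
```

{"method": "step_arm", "body": {"moves": [[1, 0, 0, 0, 0, 0, 0], [1, 0, 0, 3, 0, 0, 0], [1, 0, 0, 10, 0, 0, 0], [1, 0, 0, 20, 0, 0, 0], [1, 0, 0, 35, 0, 0, 0], [1, 0, 0, 55, 0, 0, 0], [1, 0, 0, 80, 0, 0, 0], [1, 0, 0, 105, 0, 0, 0], [1, 0, 0, 130, 0, 0, 0], [1, 0, 0, 150, 0, 0, 0]]}}

```text
clock: 14.35
position: [0.5005, -0.1752, 0.2537]
ee_rot: [0.01, 1.0, 0.0, 0.001]
ft_force: [0.6, 1.1, -4.1]
grip_width: 0.09
grasp_force: 58.5
```

{"method": "step_arm", "body": {"moves": [[1, 0, 15, 0, 0, 0, -0.01], [1, 1, 45, 0, 0, 0, -0.02], [1, 3, 85, 0, 0, 0, -0.04], [1, 5, 130, 0, 0, 0, -0.06], [1, 7, 175, 0, 0, 0, -0.08], [1, 9, 220, 0, 0, 0, -0.1], [1, 11, 265, 0, 0, 0, -0.12], [1, 13, 310, 0, 0, 0, -0.14], [1, 15, 350, 0, 0, 0, -0.15], [1, 16, 385, 0, 0, 0, -0.158]]}}

```text
clock: 15.35
position: [0.5161, 0.2123, 0.252]
ee_rot: [0.088, 0.996, 0.0, 0.0]
ft_force: [1.9, -1.8, -4.0]
grip_width: 0.093
grasp_force: 58.5
```

{"method": "step_arm", "body": {"moves": [[1, 1, 28, 0, 0, 0, 0], [1, 2, 46, 0, 0, 0, 0], [1, 2.5, 57, 0, 0, 0, 0], [1, 2.5, 57, 0, 0, 0, 0], [1, 2.5, 57, 0, 0, 0, 0], [1, 2.5, 57, -8, 0, 0, 0], [1, 2.5, 57, -8, 0, 0, 0], [1, 2.5, 57, -8, 0, 0, 0]]}}

```text
clock: 16.15
position: [0.519, 0.2662, 0.2432]
ee_rot: [0.089, 0.996, -0.0, -0.0]
ft_force: [-0.3, 0.1, -4.8]
grip_width: 0.092
grasp_force: 58.5
```

```bash
python3 - <<'E'
from h import *
o=manip.get_obs();print(o["position"],o["ee_rot"],o["ft_force"])
c=manip.camera("wrist")["image"]
A=cv2.resize(c[60:300,125:395],(675,600),interpolation=cv2.INTER_CUBIC)
cv2.imwrite("pics/p6.png",A)
E
```

```text
[0.51900317 0.26619857 0.24323461] [ 8.92846481e-02  9.96006093e-01 -2.08712166e-04 -2.65719231e-04] [-0.31107902  0.0733271  -4.84079171]
```

View pics/p6.png

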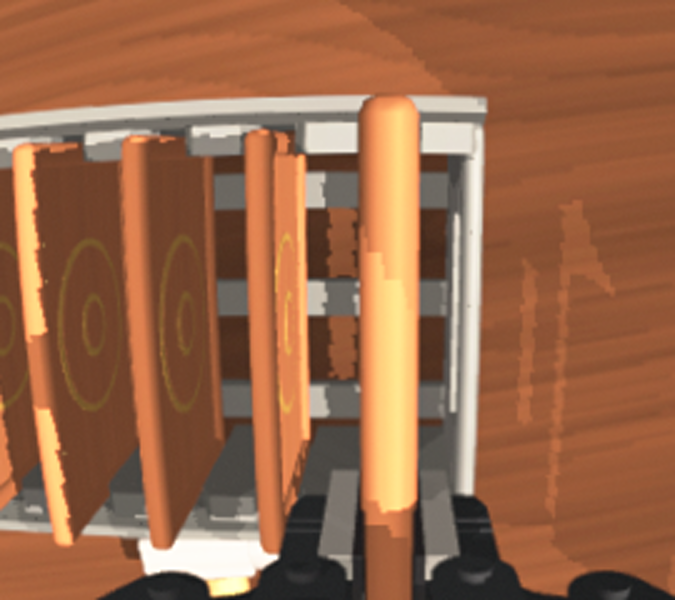

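The tray sits over slot 6's groove, between the posts at columns 300–360 and 422–475. Trays 3, 4 and 5 stand upright. Lowering now.

{"method": "step_arm", "body": {"moves": [[1, 0, 0.5, -12, 0, 0, 0], [1, 0, 0.5, -30, 0, 0, 0], [1, 0, 0.5, -48, 0, 0, 0], [1, 0, 0.5, -60, 0, 0, 0], [1, 0, 0.5, -67, 0, 0, 0], [1, 0, 0.5, -72, 0, 0, 0], [1, 0, 0.5, -77, 0, 0, 0], [1, 0, 0.5, -82, 0, 0, 0], [1, 0, 0.5, -86, 0, 0, 0], [1, 0, 0.5, -90, 0, 0, 0]]}}

```text
clock: 17.2
position: [0.5192, 0.2676, 0.1534]
ee_rot: [0.089, 0.996, 0.0, 0.0]
ft_force: [0.1, 0.0, -4.4]
grip_width: 0.092
grasp_force: 58.5
```

{"method": "step_arm", "body": {"moves": [[1, 0, 0, -8, 0, 0, 0], [1, 0, 0, -16, 0, 0, 0], [1, 0, 0, -24, 0, 0, 0], [1, 0, 0, -31, 0, 0, 0], [1, 0, 0, -37, 0, 0, 0], [1, 0, 0, -41, 0, 0, 0], [1, 0, 0, -44, 0, 0, 0], [1, 0, 0, -46, 0, 0, 0], [1, 0, 0, -47.5, 0, 0, 0], [1, 0, 0, -48.5, 0, 0, 0]]}}

```text
clock: 18.2
position: [0.5191, 0.2676, 0.1051]
ee_rot: [0.089, 0.996, 0.0, 0.0]
ft_force: [0.2, -0.7, -4.2]
grip_width: 0.094
grasp_force: 58.5
```

{"method": "step_arm", "body": {"moves": [[1, 0, 0, -0.5, 0, 0, 0], [1, 0, 0, -1, 0, 0, 0], [1, 0, 0, -1.5, 0, 0, 0], [1, 0, 0, -2, 0, 0, 0], [1, 0, 0, -2.4, 0, 0, 0], [1, 0, 0, -2.4, 0, 0, 0]]}}

```text
clock: 18.8
position: [0.519, 0.2676, 0.1026]
ee_rot: [0.089, 0.996, 0.0, -0.0]
ft_force: [0.5, 0.3, -4.6]
grip_width: 0.087
grasp_force: 58.5
```

{"method": "step_arm", "body": {"moves": [[1, 0, 0, -0.4, 0, 0, 0], [1, 0, 0, -0.8, 0, 0, 0], [1, 0, 0, -0.8, 0, 0, 0]]}}

```text
clock: 19.1
position: [0.5192, 0.2678, 0.1023]
ee_rot: [0.089, 0.996, 0.0, 0.0]
ft_force: [-2.8, -0.1, 2.0]
grip_width: 0.094
grasp_force: 59.3
```

On the floor (force went from -4.6 to +2.0 N); releasing and backing off.

{"method": "step_arm", "body": {"moves": [[0.85, 0, 0, -0.3, 0, 0, 0], [0.78, 0, 0, -0.3, 0, 0, 0], [0.72, 0, 0, -0.3, 0, 0, 0], [0.72, 0, 0, 0, 0, 0, 0], [0.72, 0, 0, 5, 0, 0, 0], [0.72, 0, 0, 25, 0, 0, 0], [0.72, 0, 0, 55, 0, 0, 0], [0.72, 0, 0, 90, 0, 0, 0], [0.72, 0, 0, 130, 0, 0, 0], [0.72, 0, 0, 170, 0, 0, 0]]}}

```text
clock: 20.1
position: [0.5189, 0.2673, 0.2738]
ee_rot: [0.089, 0.996, 0.0, 0.0]
ft_force: [1.2, 0.7, 0.1]
grip_width: 0.275
grasp_force: 0.0
```

{"method": "step_arm", "body": {"moves": [[0.72, 0, -40, 10, 0, 0, 0], [0.72, -5, -85, 20, 0, 0, 0], [0.72, -10, -125, 20, 0, 0, 0], [0.72, -10, -125, 20, 0, 0, 0], [0.72, -10, -125, 20, 0, 0, 0], [0.72, -10, -125, 20, 0, 0, 0]]}}

```text
clock: 20.7
position: [0.5089, 0.1437, 0.2919]
ee_rot: [0.088, 0.996, 0.0, -0.0]
ft_force: [-0.0, 0.0, 0.5]
grip_width: 0.281
grasp_force: 0.0
```

```bash
python3 - <<'E'
from h import *
o=manip.get_obs();print(o["position"],o["ft_force"],o["clock"])
cv2.imwrite("pics/end.png",manip.camera("wrist")["image"])
E
```

```text
[0.508887   0.14371642 0.29188387] [-0.03085268  0.03371031  0.52927874] 20.7
```

View pics/end.png

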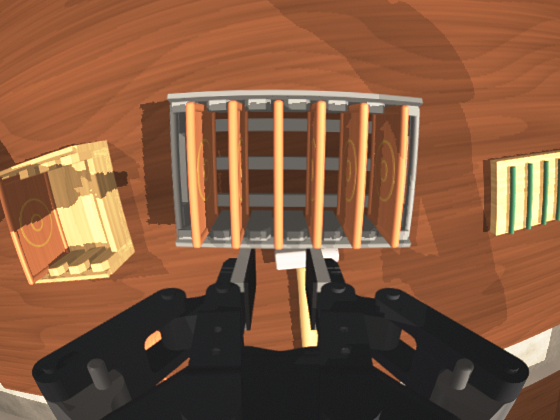

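All six trays stand level and evenly spaced in the carrier (columns 192–402). One spare is left in the stock rack at about column 20.

```bash
python3 -c "
from workcell import manip
print(manip.hand_in())"
```

```text
the job is handed in; nothing more can be done
None
```

Two spares now stand on the carrier's floor in slots 3 and 6, the third is still in the stock rack, nothing else was touched, and the job was handed in at about 21 s.

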